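# Open the double-latched bonnet of a small compressor set

## Robot

A 7-joint arm with a two-finger parallel gripper is mounted at the origin on the work surface. World frame = base frame: x ahead of the robot, y to its left, z up, the work surface at z = 0. Lengths are in mm, angles in rad, forces in N, time in s.
With the tool pointing down it reaches from about 400 to 875 mm from the base axis. Payload 6.5 kg.
Tool frame: the origin (TCP) lies between the finger pads; the fingertips stand 17 mm ahead of it and the grasp point (between the pads) lies 2 mm behind it; y points along the fingers, x is the direction in which the jaws open and shut, and the axes are right-handed (so a half turn about y gives the same grasp; the last joint's range is limited). The gripper opens to 88 mm and grips with 3 to 60 N. Pads are 18 mm wide; open, the fingers measure 123 mm over their backs; the gripper's body (75 mm by 187 mm) begins 45 mm behind the grasp point.
Start: joints at [-1.291, 0.536, -0.004, 1.538, 0.003, 1.067, -0.071], TCP at [220.311, 611.517, 255.716] pointing down, gripper open.
Joint ranges: [-2.7, 2.7], [-0.37, 2.16], [-1.27, 1.26], [0.24, 2.4], [-1.31, 4.45], [0.19, 1.91], [-2.76, 2.76]. Speed limits (rad/s): [2.39, 2.39, 3.14, 3.14, 3.14, 3.14, 3.14].

## Interface

Orientations are given as [roll, pitch, yaw] about the fixed x, y, z axes, in that order (R = Rz(yaw) Ry(pitch) Rx(roll)).
In Python, from rig import manip gives the robot as it stands.
- The arm moves only by the tool carry_out, never from a script. Its argument "steps" is a list of rows, each a list of 7 numbers: the shift along the tool's x, y, z in m, then the turn, a rotation vector about the tool's x, y, z in degrees, then the finger opening in m, from 0 to 0.0881. In form: [[tx, ty, tz, wx, wy, wz, fingers], ...]. A call has 1 to 20 rows; each row is the pose to reach, as a shift and turn from the pose commanded when the call began, along the tool's axes at that moment; what a row does not reach only later rows make up. A row lasts 1/10 s, in which the tool goes at most 50 mm and 8.59 degrees, less where a joint would pass 70% of its speed; a pose out of reach is approached as far as the arm can. A call with a gripper value outside its range is refused whole. The fingers move at their own pace and stop on an object; "newtons" is the grip in N (left out, the last holds). Time passes only in rows, so rows that repeat a pose let the fingers close. It gives the time, the measured TCP pose, the force and the opening at its end, in the units of the state.
- manip.state(): the state, without advancing time (a new reading comes with each control period).
- manip.snapshot(name): name is "scene" or "top" or "wrist"; returns a dict with "frame" (384x512x3 uint8, blue, green, red), "mtx" (3x3 intrinsics, pixels), "k1" (the pictures are not rectified: a ray, as slopes to the right and down, at radius r is drawn at 1 + k1 r^2 times it, then the intrinsics apply), "xyz" and "orientation" of the camera in the world; the wrist camera has in their place "mount" (4x4, takes a point from camera to tool coordinates, whose origin is the TCP and whose axes are the tool frame's). Camera axes: x right, y up, looking along -z (the intrinsics and any distortion apply to the point x, -y, -z); pixel columns grow to the right and rows downward; lengths in mm; the calibration is good to about 2 mm. A picture is of the moment at which its call begins: read the wrist's pose just before it. There is no depth.
- manip.job_done(): hands the job in, once; it reports no verdict.
The state is a dict: "clock": time; "qpos": joint angles; "dq": joint speeds; "effort": joint torques, N m; "ee_pos": TCP position; "ee_rot": TCP orientation; "contact_force": force on the tool from outside, world axes, zero at the start; "ft_torque": the same for the moment, N m; "opening": opening from 0.0 (shut) to 1.0 (fully open).
Only numpy, scipy, OpenCV 4.12 (cv2) and the standard library are available. Lean on these libraries where they do the work, as an engineer would, in place of code of your own. Each camera call takes 0.05 s, during which the arm holds its last target.

## Task

Open the bonnet of the compressor set standing on the storeroom counter so that its motor can be checked before it goes out: turn the wing latch on top to its open stop, lift the bonnet slightly by the front bar, feel along under the bar for the hidden safety catch and push it aside, then raise the bonnet all the way to its open stop and let go. Do it gently: never heave on the bonnet while a latch still holds it, do not force or bend the catch, do not fling the bonnet, and leave the other things on the counter where they are.

Things in the scene. Friction and masses are not known exactly. Their poses are not given: they have to be found in the camera images.
- compressor: Compressor set in a low grey sheet-steel case, 230 deep x 360 wide x 118 mm high, fixed on the counter. Origin: centre of its underside, on the counter. z up, -x is its front (lift bar side, towards the robot), +x its hinge side, +y is left for someone looking at the front. A flat grey bonnet covers the top (top face 126 mm up).
- bonnet (a joint): Opening angle of the bonnet, rad: 0 shut, grows as its front rises, 0.95 open stop. Friction hinges hold it at any angle; raising it at the bar takes 7 to 10 N, lowering it about 2 N. With the wing latch open, the safety catch still stops it at 0.053 (bar 15 mm up) until pushed aside.
- bonnet_hinge (a point): Point on the bonnet's hinge line, 120 mm above the counter at the rear edge of the case, mid-width. The line runs along the case's y axis.
- bar_mid (a point): Middle of the bonnet's lift bar: round steel bar, 12 mm diameter, along the case's y axis, 123 mm above the counter when shut, 280 mm in front of the hinge line and 3 mm above it. Clear for 92 mm to either side, where flat arms 6 mm thick join it to the bonnet. A 38 mm open gap lies between bar and bonnet; in front and below is free. Turns with the bonnet.
- catch_zone (a point): Where the hidden safety catch is to be felt for, 14 mm below the bar's middle; moves with the bonnet. The catch is a plain grey steel blade, 5 mm wide (y) and 9 mm high, reaching forward from under the bonnet across the gap and below the bar, to 4 mm in front of the bar's axis. Its bracket is set in slots: the blade lies anywhere from 30 mm to the -y side to 30 mm to the +y side of this point.
- catch_pivot (a point): Nominal place of the catch's upright pivot, under the bonnet 75 mm behind the bar's axis (shifted along y with the blade). The blade swings sideways to +y about it, against a spring of 3 to 5 N. The hook lets go from 0.29 rad (15 mm of push, 51 mm from the pivot); a solid stop is met at 0.4 rad (22 mm). Let go, it springs back. Over 20 N bends it.
- wing (a joint): Angle of the wing latch (primary latch), rad: 0 latched, wing along the case's x axis; grows counter-clockwise seen from above; 1.57 open stop, wing along y. It frees the bonnet from about 1.0; open means past 1.2. Turns stiffly (0.15 N m) and stays where it is left.
- wing_grip (a point): Centre of the wing of the wing latch on the bonnet's top: a black upright plate 56 long x 12 thick x 30 mm high on a round 38 mm foot. It turns about the vertical axis through this point, which lies 24 mm above the bonnet's top face, 13 mm below the wing's upper edge, 125 mm behind the bar.
- rail: Steel crossmember under the bonnet, just behind the case's front wall; wing latch and safety hook hold on it; frame as the case's. Over 25 N from either latch bends it. With the bonnet shut the hook sits behind the rail's lip and the catch cannot be pushed; it can from 0.027 to 0.053 rad (bar 7.5 to 15 mm up). Above 0.08 rad the hook is past the rail.

How it is judged:
By the outcome, as a careful person would: the job done as asked, in the order asked, and still so for the second after the job is handed in, with the robot touching nothing.
It also fails if it takes over 69 s, if anything falls off the work surface, if the arm or the gripper's body presses on something with over 40 N, if the wrist force passes 120 N, or if a joint passes its speed limit or range.

## Working session

There is one attempt and no reset: what is moved stays moved. The work goes in short steps, Python scripts to look and compute and a tool call to move; the robot and the scene stay as the last step left them, time stands still between calls to the robot, and variables do not carry over. Pictures are saved under pics/ and viewed, and the job is handed in when it is done.

Besides the shell and the picture viewer there is one more tool, called as name(argument=value, ...) on one line, values as JSON. carry_out: Moves the arm, as the interface text tells. Its arguments: {"type":"object","properties":{"steps":{"type":"array","items":{"type":"array","items":{"type":"number"}}},"newtons":{"type":"number"}},"required":["steps"]}

```bash
ls; mkdir -p pics
python3 - <<'E'
from rig import manip
import cv2
s=manip.state()
print(s)
for n in ("scene","top","wrist"):
    d=manip.snapshot(n); cv2.imwrite(f"pics/{n}0.png",d["frame"])
    print(n,{k:v for k,v in d.items() if k!="frame"})
E
```

```text
pics
{'clock': 0.0, 'qpos': array([-1.29120162,  0.53719191, -0.00445015,  1.53886309,  0.00260157,
        1.06728248, -0.07117264]), 'dq': array([-0.00091695,  0.00071876, -0.00043571,  0.00126493,  0.00083209,
        0.00063667, -0.00057911]), 'effort': array([ 9.74849377e-05, -5.70975852e+01,  9.90446694e-01, -2.51609427e+01,
       -5.63099468e-02,  1.77197921e-02,  1.53608185e-04]), 'ee_pos': array([220.12409339, 610.97283608, 254.82616331]), 'ee_rot': array([-1.57091926,  0.0017347 ,  1.22511146]), 'contact_force': array([0.35864798, 0.34905076, 0.26420694]), 'ft_torque': array([-0.002094  ,  0.04272847, -0.05496644]), 'opening': 1.0008019783586466}
scene {'mtx': array([[423.17527649,   0.        , 252.52352513],
       [  0.        , 423.17527649, 188.26646599],
       [  0.        ,   0.        ,   1.        ]]), 'k1': -0.01847957994330368, 'xyz': array([1042.32493378,  121.16425284,  618.16583969]), 'orientation': array([0.68007361, 0.01562562, 1.74923812])}
top {'mtx': array([[384.02238835,   0.        , 258.47664057],
       [  0.        , 384.02238835, 195.97520587],
       [  0.        ,   0.        ,   1.        ]]), 'k1': -0.0760803455652187, 'xyz': array([493.8297586 ,  42.79762867, 766.43485869]), 'orientation': array([ 0.19036025, -0.02624716, -1.59384169])}
wrist {'mtx': array([[313.84155021,   0.        , 252.18293787],
       [  0.        , 313.84155021, 190.16443474],
       [  0.        ,   0.        ,   1.        ]]), 'k1': -0.07874200663039455, 'mount': array([[ 9.99999603e-01, -7.21240537e-04, -5.23913532e-04,
         2.97243119e-01],
       [-3.01405521e-04,  2.79547111e-01, -9.60131929e-01,
        -1.29266401e+02],
       [ 8.38944583e-04,  9.60131706e-01,  2.79546783e-01,
         7.19071630e+01],
       [ 0.00000000e+00,  0.00000000e+00,  0.00000000e+00,
         1.00000000e+00]])}
```

View pics/scene0.png

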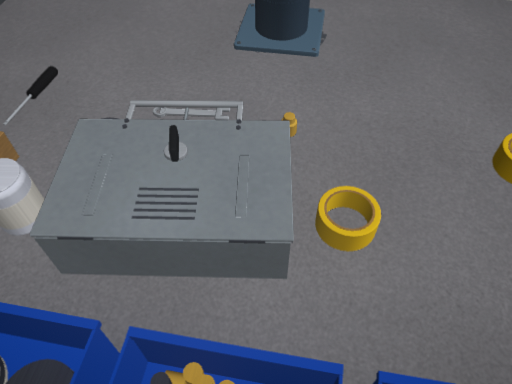

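View pics/top0.png

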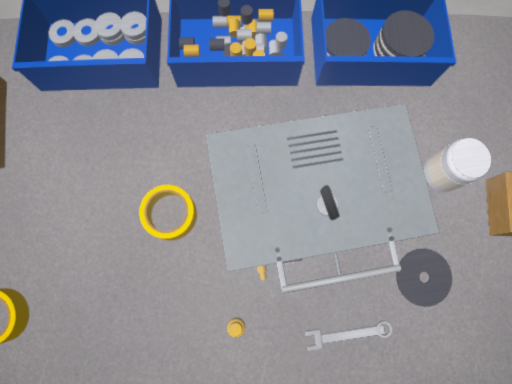

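View pics/wrist0.png

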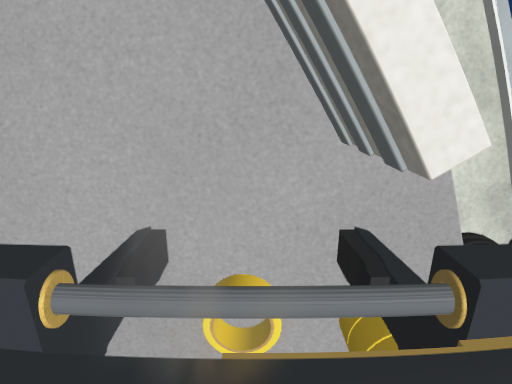

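```bash
cat > h.py <<'E'
import numpy as np, cv2
from scipy.spatial.transform import Rotation as R
from rig import manip
def campose(d,s=None):
    if 'mount' in d:
        T=np.eye(4);T[:3,:3]=R.from_euler('xyz',s['ee_rot']).as_matrix();T[:3,3]=s['ee_pos']
        M=T@np.array(d['mount']);return M[:3,:3],M[:3,3]
    return R.from_euler('xyz',d['orientation']).as_matrix(),np.array(d['xyz'])
def ray(d,uv,s=None):
    Rm,c=campose(d,s);K=d['mtx'];k=d['k1']
    p=cv2.undistortPoints(np.array([[uv]],float),K,np.array([k,0,0,0.]))[0,0]
    return c,Rm@np.array([p[0],-p[1],-1])
def atz(d,uv,z,s=None):
    c,v=ray(d,uv,s);return c+v*(z-c[2])/v[2]
def proj(d,P,s=None):
    Rm,c=campose(d,s);q=Rm.T@(np.array(P,float)-c);x,y=q[0]/-q[2],-q[1]/-q[2];r=x*x+y*y;f=1+d['k1']*r
    return np.array([d['mtx'][0,0]*x*f+d['mtx'][0,2],d['mtx'][1,1]*y*f+d['mtx'][1,2]])
def snap(n,name):
    s=manip.state();d=manip.snapshot(n);cv2.imwrite(f"pics/{name}.png",d['frame']);d['s']=s;np.save(f"pics/{name}.npy",d,allow_pickle=True);return d
def crop(d,name,x0,y0,x1,y1,f):
    cv2.imwrite(f"pics/{name}.png",cv2.resize(d['frame'][y0:y1,x0:x1],None,fx=f,fy=f,interpolation=cv2.INTER_CUBIC))
E
python3 - <<'E'
from h import *
d=snap("top","top1"); crop(d,"top1c",200,100,450,310,3)
E
```

```text
(no output)
```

View pics/top1c.png

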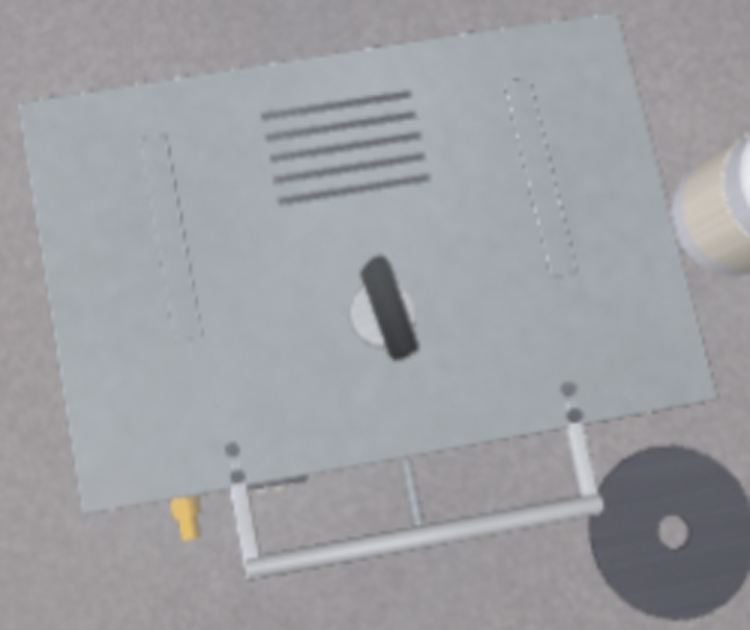

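```bash
cat > a.py <<'E'
from h import *
from scipy.optimize import least_squares
d=np.load("pics/top1.npy",allow_pickle=True).item()
c=lambda x,y:(x/3+200-.33,y/3+100-.33)
for n,p,z in [("RL",c(20,105),126),("RR",c(615,15),126),("FR",c(715,397),126),("FL",c(85,512),126),("barL",c(248,571),123),("barR",c(602,507),123),("bl0",c(407,462),109),("bl1",c(419,523),109),("w0",c(374,264),163),("w1",c(404,350),163)]:
    print(n,atz(d,p,z).round(1))
# fit: bar ends at y=+-(98?) , corners y +-180
def mod(q):
    x,y,t,hw,bl=q; Rm=np.array([[np.cos(t),-np.sin(t)],[np.sin(t),np.cos(t)]])
    P=[(115,hw,126),(115,-hw,126),(-121,-hw,126),(-121,hw,126),(-165,bl,123),(-165,-bl,123)]
    return [np.r_[Rm@p[:2]+[x,y],p[2]] for p in P]
obs=[c(20,105),c(615,15),c(715,397),c(85,512),c(248,571),c(602,507)]
f=lambda q:np.concatenate([proj(d,P)-o for P,o in zip(mod(q),obs)])
r=least_squares(f,[500,-80,0.1,180,98]);print(r.x,f(r.x).round(2))
E
python3 a.py
```

```text
RL [727.9 112.  126. ]
RR [ 782.2 -248.4  126. ]
FR [ 548.2 -284.3  126. ]
FL [493.6  76.  126. ]
barL [459.7 -12.5 123. ]
barR [ 488.4 -213.1  123. ]
bl0 [ 517.2 -106.7  109. ]
bl1 [ 482.7 -111.6  109. ]
w0 [621.5 -82.7 163. ]
w1 [574.4 -96.2 163. ]
[ 6.39540353e+02 -8.64983237e+01  1.51474039e-01  1.82217383e+02
  1.01332186e+02] [ 0.58  1.16  0.54  0.75  0.38  0.44  0.38  0.72 -0.79 -0.87 -1.05 -1.94]
```

Run:
```python
from h import *
d=snap("scene","scene1"); crop(d,"scene1c",30,80,310,290,2.8)
```

```text
(no output)
```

View pics/scene1c.png

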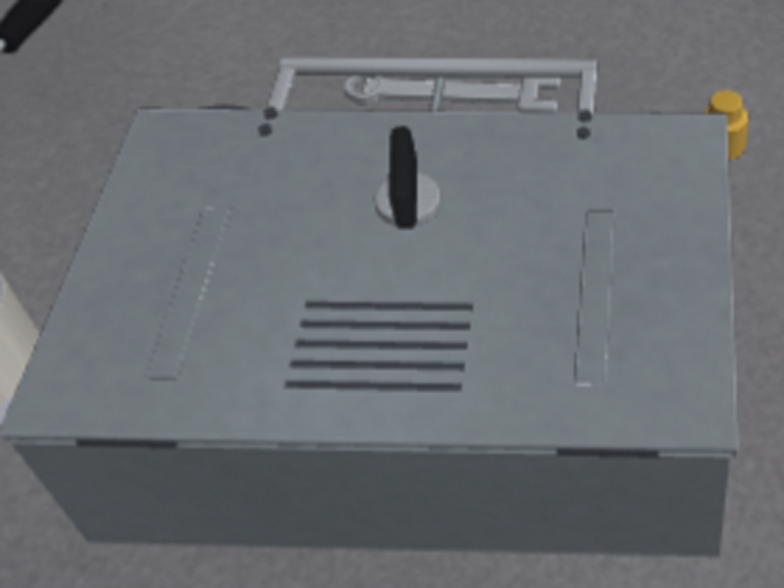

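```bash
cat > b.py <<'E'
from h import *
from scipy.optimize import least_squares
d=np.load("pics/top1.npy",allow_pickle=True).item();e=np.load("pics/scene1.npy",allow_pickle=True).item()
c=lambda x,y:(x/3+200-.33,y/3+100-.33)
g=lambda x,y:(x/2.8+30-.33,y/2.8+80-.33)
def W(q,p):
    x,y,t=q[:3]; Rm=np.array([[np.cos(t),-np.sin(t)],[np.sin(t),np.cos(t)]]);return np.r_[Rm@np.array(p[:2])+[x,y],p[2]]
def mod(q):
    hw,bl,xr=q[3:6]
    P=[(xr,hw,126),(xr,-hw,126),(-121,-hw,126),(-121,hw,126),(-165,bl,123),(-165,-bl,123)]
    return [W(q,p) for p in P]
obs=[c(20,105),c(615,15),c(715,397),c(85,512),c(248,571),c(602,507)]
ob2=[g(738,450),g(3,437),g(138,110),g(728,116),g(596,67),g(281,65)]
f=lambda q:np.concatenate([proj(d,P)-o for P,o in zip(mod(q),obs)]+[proj(e,P)-o for P,o in zip(mod(q),ob2)])
r=least_squares(f,[640,-86,0.15,180,98,115],loss='soft_l1');print(r.x,f(r.x).round(1))
q=r.x;t=q[2]
inv=lambda p:np.array([[np.cos(t),np.sin(t)],[-np.sin(t),np.cos(t)]])@(p[:2]-q[:2])
for dd,us in((d,[c(407,462),c(419,523)]),(e,[g(441,78),g(436,110)])):
    for u in us: print("blade",inv(atz(dd,u,109)).round(1))
for dd,us in((d,[c(374,260),c(404,354)]),(e,[g(401,130),g(405,222)])):
    for u in us: print("wing",inv(atz(dd,u,163)).round(1))
for n,p in dict(bar=(-165,0,123),wing=(-40,0,150),hinge=(115,0,120),pivot=(-90,0,109)).items(): print(n,W(q,p).round(1))
E
python3 b.py
```

```text
[ 6.39178502e+02 -8.58209094e+01  1.52105391e-01  1.82634031e+02
  1.01927251e+02  1.19586551e+02] [-0.5 -1.  -0.3 -1.4  0.3  0.5 -0.2  1.1 -1.5 -0.5 -1.  -1.8 -0.4 -1.8
 -0.6 -1.   0.  -0.6 -1.5 -1.7 -0.1  0.3  0.1  0.6]
blade [-123.7   -2.1]
blade [-158.5   -1.8]
blade [-170.9   -0.5]
blade [-1.397e+02  1.000e-01]
wing [-14.8   5.3]
wing [-67.7  -0. ]
wing [-62.5  -2.4]
wing [ 8.1 10.1]
bar [ 476.1 -110.8  123. ]
wing [599.6 -91.9 150. ]
hinge [752.9 -68.4 120. ]
pivot [550.2 -99.5 109. ]
```

```bash
cat >> h.py <<'E'
Q=(639.2,-85.8,0.152)
def W(x,y): 
    t=Q[2];return np.array([Q[0]+np.cos(t)*x-np.sin(t)*y,Q[1]+np.sin(t)*x+np.cos(t)*y])
def C(p):
    t=Q[2];a,b=p[0]-Q[0],p[1]-Q[1];return np.array([np.cos(t)*a+np.sin(t)*b,-np.sin(t)*a+np.cos(t)*b])
def Rt(yaw,tilt=0): return R.from_euler('xyz',[-np.pi/2,0,yaw])
def rel(p0,yaw0,p1,yaw1):
    A=Rt(yaw0);B=Rt(yaw1)
    return (A.inv().apply(np.array(p1)-p0)/1000).round(4),np.degrees((A.inv()*B).as_rotvec()).round(2)
E
python3 - <<'E'
from h import *
print(rel([220.311,611.517,255.716],1.225,[*W(-40,0),260],-1.419))
E
```

```text
(array([-0.5332, -0.0043, -0.5953]), array([  0.  , 151.49,  -0.  ]))
```

carry_out(steps=[[-0.5332, -0.0043, -0.5953, 0, 151.49, 0, 0.088], [-0.5332, -0.0043, -0.5953, 0, 151.49, 0, 0.088], [-0.5332, -0.0043, -0.5953, 0, 151.49, 0, 0.088], [-0.5332, -0.0043, -0.5953, 0, 151.49, 0, 0.088], [-0.5332, -0.0043, -0.5953, 0, 151.49, 0, 0.088], [-0.5332, -0.0043, -0.5953, 0, 151.49, 0, 0.088], [-0.5332, -0.0043, -0.5953, 0, 151.49, 0, 0.088], [-0.5332, -0.0043, -0.5953, 0, 151.49, 0, 0.088], [-0.5332, -0.0043, -0.5953, 0, 151.49, 0, 0.088], [-0.5332, -0.0043, -0.5953, 0, 151.49, 0, 0.088], [-0.5332, -0.0043, -0.5953, 0, 151.49, 0, 0.088], [-0.5332, -0.0043, -0.5953, 0, 151.49, 0, 0.088], [-0.5332, -0.0043, -0.5953, 0, 151.49, 0, 0.088], [-0.5332, -0.0043, -0.5953, 0, 151.49, 0, 0.088], [-0.5332, -0.0043, -0.5953, 0, 151.49, 0, 0.088], [-0.5332, -0.0043, -0.5953, 0, 151.49, 0, 0.088], [-0.5332, -0.0043, -0.5953, 0, 151.49, 0, 0.088], [-0.5332, -0.0043, -0.5953, 0, 151.49, 0, 0.088], [-0.5332, -0.0043, -0.5953, 0, 151.49, 0, 0.088], [-0.5332, -0.0043, -0.5953, 0, 151.49, 0, 0.088]])

```text
clock: 2.25
ee_pos: [599.6, -91.5, 259.9]
ee_rot: [-1.571, 0.0, -1.416]
contact_force: [-0.6, -0.1, -0.2]
opening: 1.002
```

Run:
```python
from h import *
d=snap("wrist","w1"); print(d['s']['qpos'],d['s']['ee_pos'],d['s']['ee_rot'])
crop(d,"w1c",0,0,512,384,1.5)
for y in (0,):
    for p in [(-40,0,163),(-68,0,163),(-12,0,163),(-165,0,123)]: print(p,proj(d,[*W(*p[:2]),p[2]],d['s']).round(1))
```

```text
[-0.45653515  0.55749156  0.76659772  1.68774076 -0.43081628  1.07331775
 -0.97099643] [599.60401626 -91.47683238 259.87946276] [-1.57108866e+00  1.07415513e-04 -1.41567459e+00]
(-40, 0, 163) [253.  198.3]
(-68, 0, 163) [252.8 232.4]
(-12, 0, 163) [253.2 161.9]
(-165, 0, 123) [252.3 304.9]
```

View pics/w1c.png

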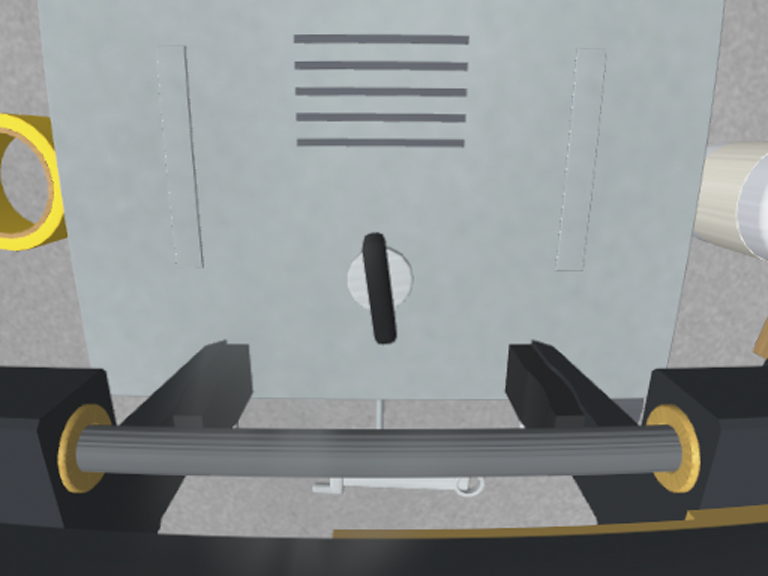

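Run:
```python
from h import *
d=np.load("pics/w1.npy",allow_pickle=True).item();s=d['s']
g=lambda x,y:(x/1.5-.17,y/1.5-.17)
a=C(atz(d,g(374,237),163,s));b=C(atz(d,g(385,338),163,s));print(a,b,(a+b)/2,np.arctan2(*(a-b)[::-1]))
print("foot",C(atz(d,g(380,280),133,s)))
print("blade",[C(atz(d,g(*p),109,s)).round(1) for p in[(380,402),(380,425)]])
```

```text
[-9.022501    2.92291739] [-61.90734423  -2.84037425] [-35.46492261   0.04127157] 0.1085497677672044
foot [-39.13241055  -0.20735846]
blade [array([-131. ,   -0.7]), array([-148.9,   -0.8])]
```

Run:
```python
from h import *
print(W(-38.5,0),rel([*W(-40,0),260],-1.419,[*W(-38.5,0),154],-1.31))
```

```text
[601.14389636 -91.62949192] (array([-0.    ,  0.106 ,  0.0015]), array([ 0.  , -6.25,  0.  ]))
```

carry_out(steps=[[0, 0.04, 0.0015, 0, -6.25, 0, 0.06], [0, 0.08, 0.0015, 0, -6.25, 0, 0.05], [0, 0.1, 0.0015, 0, -6.25, 0, 0.04], [0, 0.106, 0.0015, 0, -6.25, 0, 0.03], [0, 0.106, 0.0015, 0, -6.25, 0, 0.02], [0, 0.106, 0.0015, 0, -6.25, 0, 0.01], [0, 0.106, 0.0015, 0, -6.25, 0, 0.005], [0, 0.106, 0.0015, 0, -6.25, 0, 0.005], [0, 0.106, 0.0015, 0, -6.25, 0, 0.005]], newtons=35)

```text
clock: 3.2
ee_pos: [601.5, -91.6, 154.7]
ee_rot: [-1.57, -0.0, -1.31]
contact_force: [-0.2, 0.4, -0.2]
opening: 0.207
```

carry_out(steps=[[0, 0, 0, 0, 0, 0, 0.005], [0, 0, 0, 0, 0, 0, 0.005], [0, 0, 0, 0, 0, 0, 0.005], [0, 0, 0, 0, 0, 0, 0.005]])

```text
clock: 3.6
ee_pos: [601.4, -91.6, 154.4]
ee_rot: [-1.57, 0.0, -1.31]
contact_force: [-1.2, 1.0, 5.6]
opening: 0.134
```

carry_out(steps=[[0, 0, 0, 0, -4, 0, 0.005], [0, 0, 0, 0, -8, 0, 0.005], [0, 0, 0, 0, -12, 0, 0.005], [0, 0, 0, 0, -16, 0, 0.005], [0, 0, 0, 0, -20, 0, 0.005]])

```text
clock: 4.1
ee_pos: [601.3, -91.3, 154.4]
ee_rot: [-1.57, 0.001, -0.958]
contact_force: [-2.1, 1.4, 6.9]
opening: 0.131
```

Run:
```python
from h import *
s=manip.state();print(s['ee_pos'],s['ee_rot'],s['contact_force'],s['ft_torque'],s['qpos'])
```

```text
[601.25548096 -91.34338899 154.36925888] [-1.57016023e+00  5.06016310e-04 -9.58489029e-01] [-2.12056815  1.41895104  6.91179953] [ 0.29866283  0.50472861 -0.14843644] [-0.31988783  0.65242645  0.56371791  1.75645982 -0.44265572  0.86196413
 -0.51362565]
```

carry_out(steps=[[0, 0, 0, 0, -4, 0, 0.005], [0, 0, 0, 0, -8, 0, 0.005], [0, 0, 0, 0, -12, 0, 0.005], [0, 0, 0, 0, -16, 0, 0.005], [0, 0, 0, 0, -20, 0, 0.005], [0, 0, 0, 0, -24, 0, 0.005], [0, 0, 0, 0, -28, 0, 0.005], [0, 0, 0, 0, -32, 0, 0.005], [0, 0, 0, 0, -36, 0, 0.005], [0, 0, 0, 0, -40, 0, 0.005], [0, 0, 0, 0, -44, 0, 0.005], [0, 0, 0, 0, -48, 0, 0.005], [0, 0, 0, 0, -52, 0, 0.005], [0, 0, 0, 0, -55, 0, 0.005], [0, 0, 0, 0, -58, 0, 0.005]])

```text
clock: 5.6
ee_pos: [600.6, -91.0, 154.4]
ee_rot: [-1.569, 0.001, 0.053]
contact_force: [-4.9, 2.2, 8.9]
opening: 0.132
```

Run:
```python
from h import *
s=manip.state();print(s['ee_pos'],s['ee_rot'],s['contact_force'],s['ft_torque'],s['qpos'])
```

```text
[600.56761209 -90.97423916 154.36180401] [-1.56929857e+00  1.22727832e-03  5.31703986e-02] [-4.93875866  2.2255375   8.85029431] [ 0.38744663  0.9207024  -0.15815708] [-0.14250404  0.60338106  0.30489255  1.74622031 -0.23485465  0.8292189
  0.32470572]
```

carry_out(steps=[[0, 0, 0, 0, -2, 0, 0.005], [0, 0, 0, 0, -4, 0, 0.005], [0, 0, 0, 0, -5, 0, 0.005], [0, 0, 0, 0, -5, 0, 0.005]])

```text
clock: 6.0
ee_pos: [600.5, -91.0, 154.4]
ee_rot: [-1.569, 0.001, 0.139]
contact_force: [-4.6, 1.3, 9.0]
opening: 0.135
```

Run:
```python
from h import *
s=manip.state();print(s['ee_pos'],s['ee_rot'],s['contact_force'],s['ft_torque'],s['qpos'])
```

```text
[600.49675681 -90.9967547  154.36235542] [-1.56918531e+00  1.25800580e-03  1.38841630e-01] [-4.63569224  1.3199956   8.95651223] [ 0.39280995  0.90887097 -0.09792778] [-0.12692842  0.60077417  0.28296034  1.74528067 -0.21769223  0.82786262
  0.3961011 ]
```

carry_out(steps=[[0, 0, 0, 0, -1, 0, 0.005], [0, 0, 0, 0, -2, 0, 0.005], [0, 0, 0, 0, -2, 0, 0.005]])

```text
clock: 6.3
ee_pos: [600.5, -91.0, 154.4]
ee_rot: [-1.569, 0.001, 0.172]
contact_force: [-4.2, 1.9, 7.6]
opening: 0.137
```

Run:
```python
from h import *
s=manip.state();print(s['ee_pos'],s['ee_rot'],s['contact_force'],s['ft_torque'],s['qpos'])
```

```text
[600.49081294 -91.013425   154.37838506] [-1.56889118e+00  1.08072572e-03  1.72401900e-01] [-4.21888347  1.91171828  7.59252463] [ 0.47484512  0.93051399 -0.58942807] [-0.12062873  0.59977452  0.27432716  1.74492171 -0.21134942  0.82733271
  0.42448153]
```

carry_out(steps=[[0, 0, 0, 0, 0, 0, 0.03], [0, 0, 0, 0, 0, 0, 0.04], [0, 0, 0, 0, 0, 0, 0.04], [0, -0.02, 0, 0, 0, 0, 0.04], [0, -0.05, 0, 0, 0, 0, 0.04], [0, -0.08, 0, 0, 0, 0, 0.04]])

```text
clock: 6.9
ee_pos: [600.7, -91.8, 234.4]
ee_rot: [-1.571, 0.001, 0.173]
contact_force: [0.5, -0.6, -0.2]
opening: 0.455
```

Run:
```python
from h import *
s=manip.state();print(s['ee_pos'],s['ee_rot'],s['contact_force'],s['ft_torque'],s['qpos'])
print(W(-165,-30),rel([*W(-38.5,0),234],.1735,[*W(-165,-30),234],.152))
d=snap("top","top2");crop(d,"top2c",200,100,450,310,3)
```

```text
[600.73740425 -91.82394788 234.3745432 ] [-1.57086393e+00  1.36660829e-03  1.73393375e-01] [ 0.52461623 -0.64242536 -0.15785062] [-0.0863041   0.07065599 -0.01291205] [-0.14447922  0.49964975  0.30576093  1.68939546 -0.17390702  0.98060757
  0.39685167]
[ 480.64487422 -140.43764351] (array([-0.1271, -0.    , -0.0273]), array([0.  , 1.23, 0.  ]))
```

View pics/top2c.png

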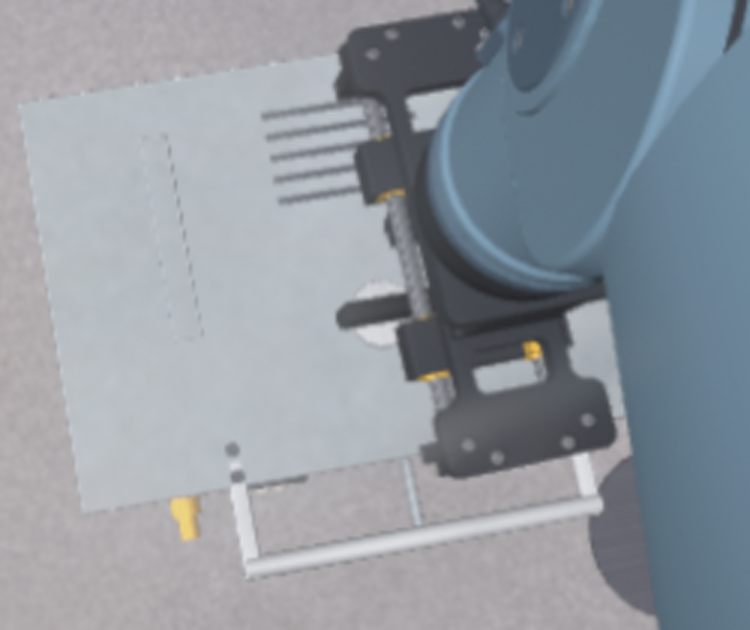

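carry_out(steps=[[-0.04, 0, -0.01, 0, 1.23, 0, 0.04], [-0.08, 0, -0.02, 0, 1.23, 0, 0.04], [-0.12, 0, -0.0273, 0, 1.23, 0, 0.04], [-0.1271, 0.02, -0.0273, 0, 1.23, 0, 0.04], [-0.1271, 0.044, -0.0273, 0, 1.23, 0, 0.04], [-0.1271, 0.044, -0.0273, 0, 1.23, 0, 0.04]])

```text
clock: 7.55
ee_pos: [478.7, -140.2, 187.9]
ee_rot: [-1.569, 0.004, 0.152]
contact_force: [-0.9, -0.3, -0.1]
opening: 0.454
```

Run:
```python
from h import *
d=snap("wrist","w2"); s=d['s'];print(s['qpos'],s['ee_pos'],s['ee_rot'])
crop(d,"w2c",0,0,512,384,1.5)
for p in [(-165,92,123),(-165,0,123),(-165,-30,123),(-121,0,123)]: print(p,(proj(d,[*W(*p[:2]),p[2]],s)*1.5).round(1))
```

```text
[-0.06555453  0.3885845   0.32071419  2.00360736 -0.17019135  0.77925627
  0.50671277] [ 478.65868632 -140.20225073  187.8919007 ] [-1.56947884  0.00436396  0.15181855]
(-165, 92, 123) [383.4  16.4]
(-165, 0, 123) [382.7 254.2]
(-165, -30, 123) [382.5 321. ]
(-121, 0, 123) [486.7 254.5]
```

View pics/w2c.png

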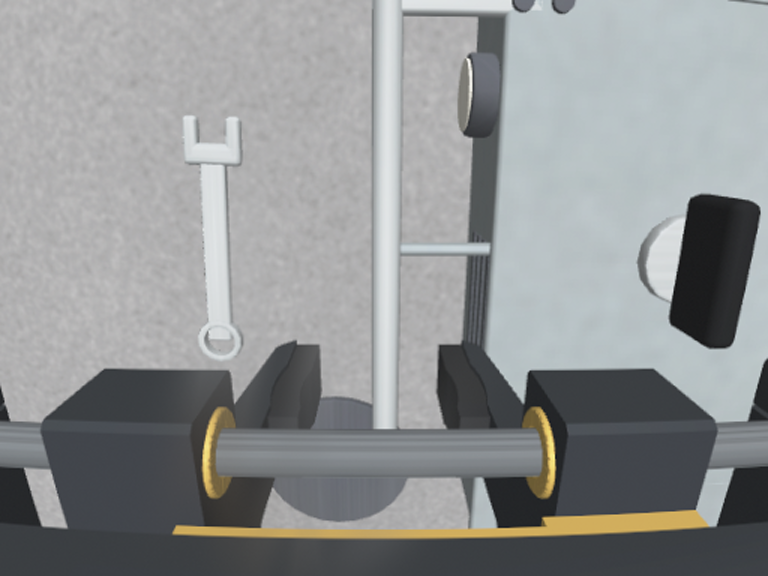

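Run:
```python
from h import *
d=np.load("pics/w2.npy",allow_pickle=True).item();s=d['s']
g=lambda x,y:(x/1.5-.17,y/1.5-.17)
for p,z in [((420,249),113.5),((480,247),113.5),((387,200),129),((387,100),129)]: print(C(atz(d,g(*p),z,s)).round(1))
s=manip.state();print(s['ee_pos'],C(s['ee_pos']))
print(W(-163.5,-30),rel([*W(-165,-30),190],.152,[*W(-163.5,-30),121],.152))
```

```text
[-148.6    0.4]
[-122.1    1.4]
[-163.5   23.4]
[-163.7   61.1]
[ 479.85571633 -140.40064562  189.24657543] [-165.77445703  -29.84393805]
[ 482.12757956 -140.21052045] (array([ 0.0015,  0.069 , -0.    ]), array([0., 0., 0.]))
```

carry_out(steps=[[0.0015, 0, 0, 0, 0, 0, 0.028], [0.0015, 0.01, 0, 0, 0, 0, 0.028], [0.0015, 0.025, 0, 0, 0, 0, 0.028], [0.0015, 0.04, 0, 0, 0, 0, 0.028], [0.0015, 0.055, 0, 0, 0, 0, 0.028], [0.0015, 0.068, 0, 0, 0, 0, 0.028], [0.0015, 0.072, 0, 0, 0, 0, 0.028], [0.0015, 0.072, 0, 0, 0, 0, 0.028]], newtons=15)

```text
clock: 8.4
ee_pos: [482.0, -140.3, 117.6]
ee_rot: [-1.571, 0.001, 0.152]
contact_force: [-0.2, 0.5, 0.4]
opening: 0.318
```

Clear so far. Close on the bar gently.

carry_out(steps=[[0, 0, 0, 0, 0, 0, 0.018], [0, 0, 0, 0, 0, 0, 0.014], [0, 0, 0, 0, 0, 0, 0.01], [0, 0, 0, 0, 0, 0, 0.006], [0, 0, 0, 0, 0, 0, 0.006], [0, 0, 0, 0, 0, 0, 0.006]])

```text
clock: 9.0
ee_pos: [481.5, -140.5, 118.3]
ee_rot: [-1.57, 0.001, 0.152]
contact_force: [-3.8, -0.1, 6.5]
opening: 0.114
```

Run:
```python
from h import *
d=snap("wrist","w3"); s=d['s'];print(s['qpos'],s['ee_pos'],s['ee_rot'],s['contact_force'],s['opening']*88)
crop(d,"w3c",0,0,512,384,1.5)
```

```text
[-0.02561346  0.50978463  0.27631539  2.03680567 -0.22943404  0.62489697
  0.55604701] [ 481.46325819 -140.53566506  118.34272647] [-1.57049962e+00  9.97471868e-04  1.51690400e-01] [-3.75331649 -0.12771066  6.47359509] 10.021098726377476
```

View pics/w3c.png

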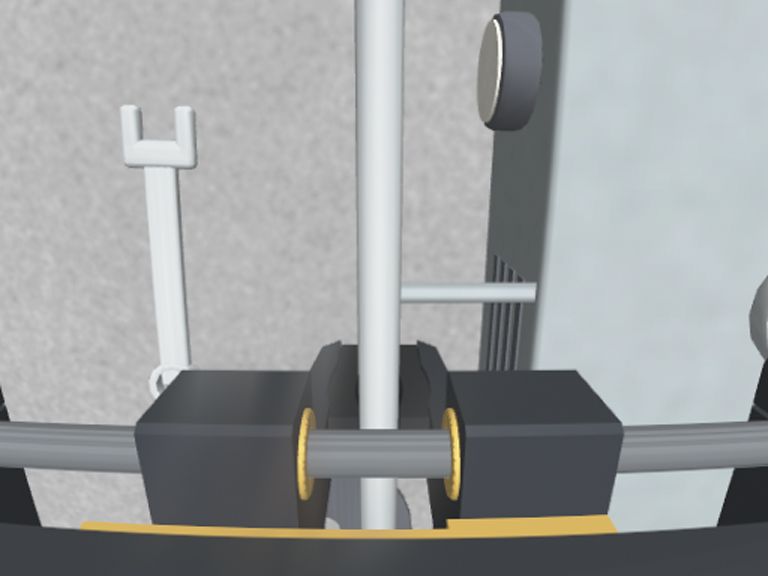

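carry_out(steps=[[0, 0, 0, 0, 0, 0, 0.004], [0, -0.002, 0, 0, 0, 0, 0.004], [0, -0.004, 0, 0, 0, 0, 0.004], [0, -0.006, 0, 0, 0, 0, 0.004], [0, -0.006, 0, 0, 0, 0, 0.004]], newtons=20)

```text
clock: 9.55
ee_pos: [481.5, -140.5, 123.8]
ee_rot: [-1.571, 0.001, 0.152]
contact_force: [-1.7, -2.9, -7.3]
opening: 0.112
```

Run:
```python
from h import *
d=snap("scene","s3"); s=d['s'];print(s['qpos'],s['ee_pos'],s['ee_rot'],s['contact_force'],s['ft_torque'],s['opening']*88)
crop(d,"s3c",30,80,310,290,2.8)
```

```text
[-0.02966257  0.50008894  0.28069731  2.03452762 -0.22460635  0.63684699
  0.55190926] [ 481.5499431  -140.46596745  123.83345514] [-1.57075471e+00  1.19438518e-03  1.51965545e-01] [-1.65280901 -2.90108608 -7.26831633] [-0.62676439  0.51775031 -0.02882661] 9.834204645733154
```

View pics/s3c.png

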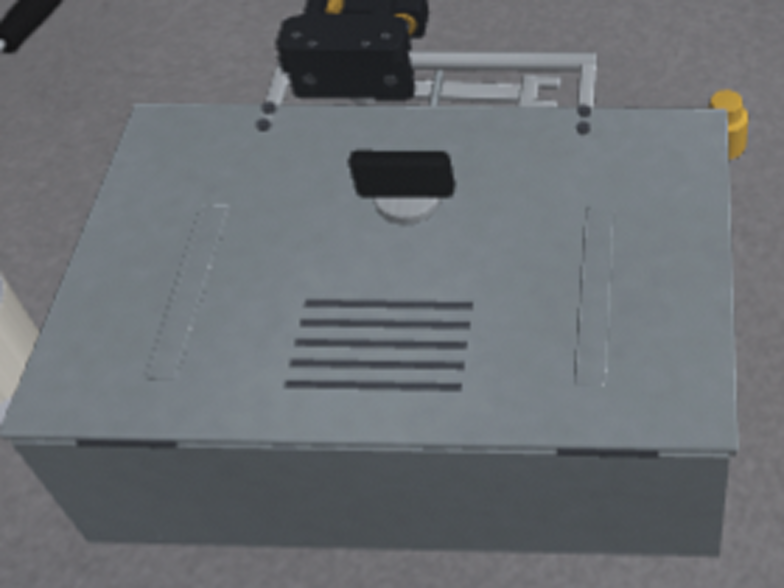

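carry_out(steps=[[0, -0.002, 0, 0, 0, 0, 0.004], [0, -0.004, 0, 0, 0, 0, 0.004], [0, -0.0055, 0, 0, 0, 0, 0.004], [0, -0.0055, 0, 0, 0, 0, 0.004]])

```text
clock: 10.0
ee_pos: [481.8, -140.4, 129.7]
ee_rot: [-1.571, 0.001, 0.152]
contact_force: [-3.5, -4.0, -6.4]
opening: 0.115
```

Run:
```python
from h import *
d=snap("scene","s4"); s=d['s'];print(s['ee_pos'],s['ee_rot'],s['contact_force'],s['ft_torque'],s['opening']*88)
e=np.load("pics/scene1.npy",allow_pickle=True).item()
Rz=lambda th,x,z:(115-(115-x)*np.cos(th)+ (z-120)*np.sin(th),120+(115-x)*np.sin(th)+(z-120)*np.cos(th))
# front-left corner & bar L predicted shift
for th in (0,.02,.04,.053):
    x,z=Rz(th,-163.5,123);print(th,proj(d,[*W(x,95),z]).round(2))
crop(d,"s4c",200,90,280,150,8)
import cv2
cv2.imwrite("pics/s4d.png",cv2.resize(np.vstack([e['frame'][95:125,140:290],d['frame'][95:125,140:290]]),None,fx=5,fy=5,interpolation=cv2.INTER_CUBIC))
```

```text
[ 481.762823   -140.43310788  129.67324348] [-1.57070452e+00  6.49533082e-04  1.51962581e-01] [-3.5129999  -3.95111617 -6.36010392] [-0.78805311  0.94744559 -0.00633296] 10.154309820866828
0 [238.55 104.44]
0.02 [238.41 102.05]
0.04 [238.28  99.66]
0.053 [238.19  98.12]
```

View pics/s4d.png

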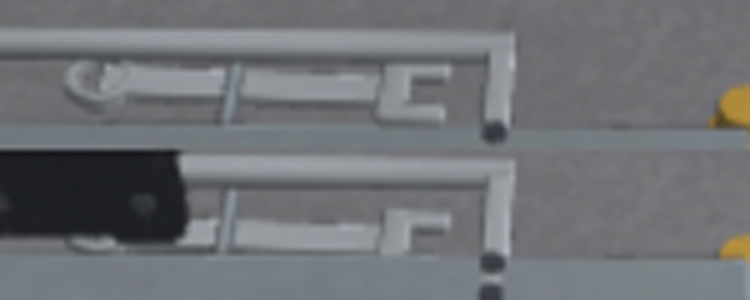

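carry_out(steps=[[0, 0, 0, 0, 0, 0, 0.014], [0, 0, 0, 0, 0, 0, 0.017], [0, 0, 0, 0, 0, 0, 0.017], [0, 0, 0.003, 0, 0, 0, 0.017], [0, 0, 0.006, 0, 0, 0, 0.017], [0, 0, 0.009, 0, 0, 0, 0.017], [0, 0, 0.012, 0, 0, 0, 0.017], [0, 0, 0.012, 0, 0, 0, 0.017]])

```text
clock: 10.85
ee_pos: [480.3, -127.8, 129.5]
ee_rot: [-1.571, 0.0, 0.153]
contact_force: [-0.6, 0.0, -0.1]
opening: 0.193
```

Run:
```python
from h import *
d=snap("wrist","w5"); s=d['s'];print(C(s['ee_pos']),s['ee_pos'],s['contact_force'],s['ft_torque'],s['opening']*88)
crop(d,"w5c",0,0,512,384,1.5)
d=snap("scene","s5")
e=np.load("pics/s4.npy",allow_pickle=True).item()
cv2.imwrite("pics/s5d.png",cv2.resize(np.vstack([e['frame'][95:125,140:290],d['frame'][95:125,140:290]]),None,fx=5,fy=5,interpolation=cv2.INTER_CUBIC))
```

```text
[-163.38175676  -17.41702988] [ 480.33920435 -127.75472531  129.49514427] [-0.58955859  0.00725944 -0.13847075] [-0.12966603  0.04274502  0.06422364] 16.95989574124974
```

View pics/w5c.png

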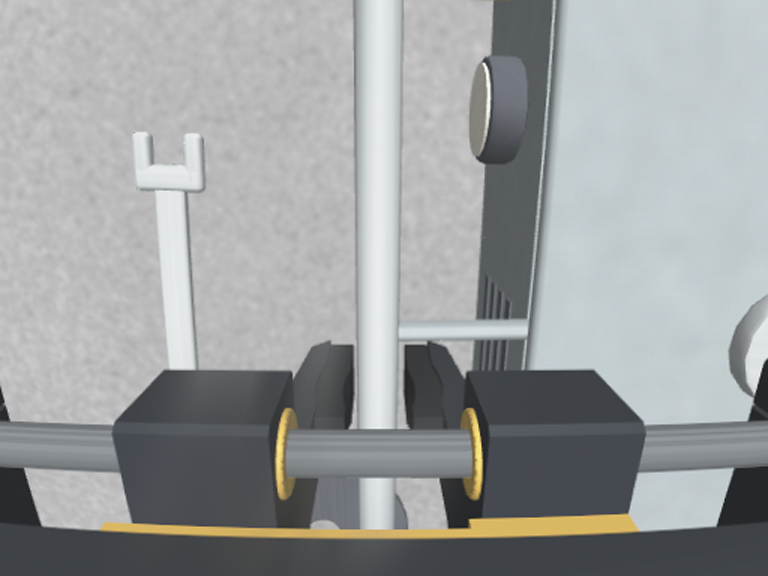

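View pics/s5d.png

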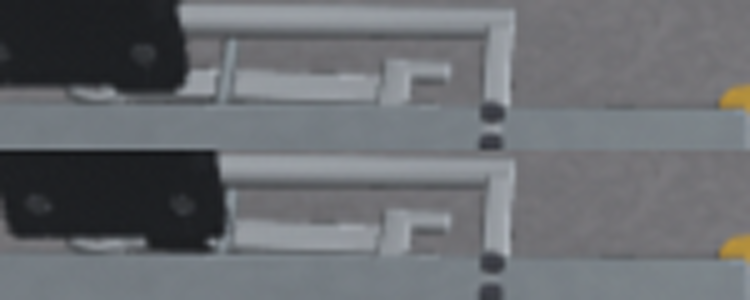

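carry_out(steps=[[0, 0, 0.0015, 0, 0, 0, 0.017], [0, 0, 0.003, 0, 0, 0, 0.017], [0, 0, 0.0045, 0, 0, 0, 0.017], [0, 0, 0.0045, 0, 0, 0, 0.017]])

```text
clock: 11.35
ee_pos: [479.7, -124.0, 129.5]
ee_rot: [-1.571, -0.0, 0.152]
contact_force: [-1.0, -0.3, 0.1]
opening: 0.197
```

carry_out(steps=[[0, 0, 0.0015, 0, 0, 0, 0.017], [0, 0, 0.003, 0, 0, 0, 0.017], [0, 0, 0.003, 0, 0, 0, 0.017]])

```text
clock: 11.65
ee_pos: [479.2, -121.4, 129.6]
ee_rot: [-1.571, -0.0, 0.152]
contact_force: [0.5, -3.1, -0.6]
opening: 0.19
```

carry_out(steps=[[0, 0, 0.0015, 0, 0, 0, 0.017], [0, 0, 0.003, 0, 0, 0, 0.017], [0, 0, 0.003, 0, 0, 0, 0.017]])

```text
clock: 11.95
ee_pos: [478.8, -117.9, 129.6]
ee_rot: [-1.571, -0.0, 0.152]
contact_force: [0.1, -2.4, -0.2]
opening: 0.189
```

carry_out(steps=[[0, 0, 0.0015, 0, 0, 0, 0.017], [0, 0, 0.003, 0, 0, 0, 0.017], [0, 0, 0.0045, 0, 0, 0, 0.017], [0, 0, 0.006, 0, 0, 0, 0.017], [0, 0, 0.0075, 0, 0, 0, 0.017], [0, 0, 0.009, 0, 0, 0, 0.017], [0, 0, 0.009, 0, 0, 0, 0.017]])

```text
clock: 12.65
ee_pos: [477.8, -109.0, 129.7]
ee_rot: [-1.571, -0.001, 0.152]
contact_force: [2.8, -3.9, 0.3]
opening: 0.192
```

carry_out(steps=[[0, 0, 0.0015, 0, 0, 0, 0.017], [0, 0, 0.003, 0, 0, 0, 0.017], [0, 0, 0.0045, 0, 0, 0, 0.017], [0, 0, 0.0045, 0, 0, 0, 0.017]])

```text
clock: 13.05
ee_pos: [477.0, -104.8, 129.7]
ee_rot: [-1.571, -0.001, 0.152]
contact_force: [2.8, -4.3, 0.1]
opening: 0.194
```

Run:
```python
from h import *
d=snap("wrist","w6"); s=d['s'];print(C(s['ee_pos']),s['ee_pos'],s['contact_force'],s['ft_torque'],s['opening']*88)
crop(d,"w6c",0,0,512,384,1.5)
```

```text
[-163.24205678    5.76726408] [ 476.96683507 -104.81658833  129.6772561 ] [ 2.77723308 -4.32232686  0.09825435] [-1.05894915 -0.44535507 -0.15191676] 17.029272760304217
```

View pics/w6c.png

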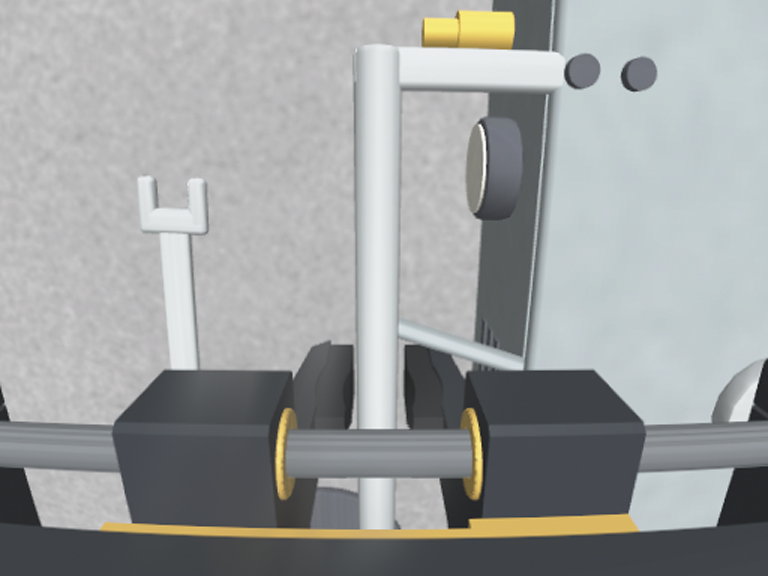

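Run:
```python
from h import *
for n,pts in (("w5",[(405,329),(520,329)]),("w6",[(405,329),(515,361)])):
    d=np.load(f"pics/{n}.npy",allow_pickle=True).item();s=d['s']
    g=lambda x,y:(x/1.5-.17,y/1.5-.17)
    a,b=[C(atz(d,g(*p),122,s)) for p in pts];print(n,a,b,np.arctan2(*(a-b)[::-1])-np.pi)
d=np.load("pics/w6.npy",allow_pickle=True).item()
crop(d,"w6e",260,200,370,250,7)
```

```text
w5 [-154.78947469    0.98377071] [-118.68337462    0.95853881] -0.000698826274840858
w6 [-154.61877613   24.08676437] [-119.0780138    13.01593451] -0.30197056083976115
```

View pics/w6e.png

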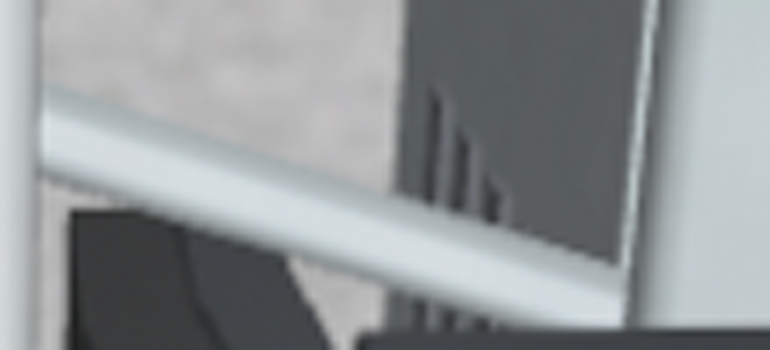

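carry_out(steps=[[0, 0, 0.001, 0, 0, 0, 0.017], [0, 0, 0.001, 0, 0, 0, 0.014], [0, 0, 0.001, 0, 0, 0, 0.01], [0, 0, 0.001, 0, 0, 0, 0.006], [0, 0, 0.001, 0, 0, 0, 0.004], [0, 0, 0.001, 0, 0, 0, 0.004], [0, 0, 0.001, 0, 0, 0, 0.004]], newtons=15)

```text
clock: 13.8
ee_pos: [476.3, -104.0, 129.5]
ee_rot: [-1.571, 0.0, 0.152]
contact_force: [0.6, -5.1, -0.2]
opening: 0.117
```

Run:
```python
from h import *
d=snap("wrist","w7"); s=d['s'];print(C(s['ee_pos']),s['ee_pos'],s['contact_force'],s['ft_torque'],s['opening']*88)
crop(d,"w7e",260,200,370,250,7)
```

```text
[-163.81093625    6.65727397] [ 476.26975346 -104.02297715  129.53026908] [ 0.60347935 -5.14326516 -0.21458711] [-1.13771931 -0.16733198 -0.12895353] 10.311641482239196
```

View pics/w7e.png

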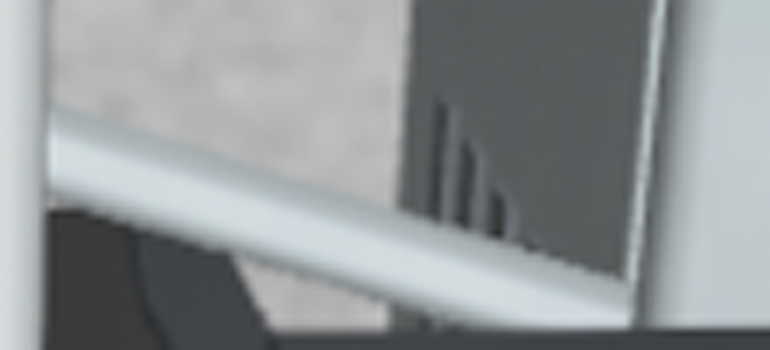

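carry_out(steps=[[0, 0, 0, 0, 0, 0, 0.014], [0, 0, 0, 0, 0, 0, 0.014], [0, 0, 0.001, 0, 0, 0, 0.014], [0, 0, 0.0025, 0, 0, 0, 0.014], [0, 0, 0.0025, 0, 0, 0, 0.014]], newtons=15)

```text
clock: 14.35
ee_pos: [475.6, -100.8, 129.3]
ee_rot: [-1.57, 0.001, 0.153]
contact_force: [-2.6, -3.3, -0.4]
opening: 0.155
```

Run:
```python
from h import *
d=snap("wrist","w8"); s=d['s'];print(C(s['ee_pos']),s['ee_pos'],s['contact_force'],s['ft_torque'],s['opening']*88)
crop(d,"w8e",260,200,370,250,7)
```

```text
[-164.01565237    9.91985469] [ 475.5733928  -100.82901043  129.26107178] [-2.57851923 -3.26580798 -0.36644483] [-0.84965731  0.72357271 -0.05302603] 13.637071567033964
```

View pics/w8e.png

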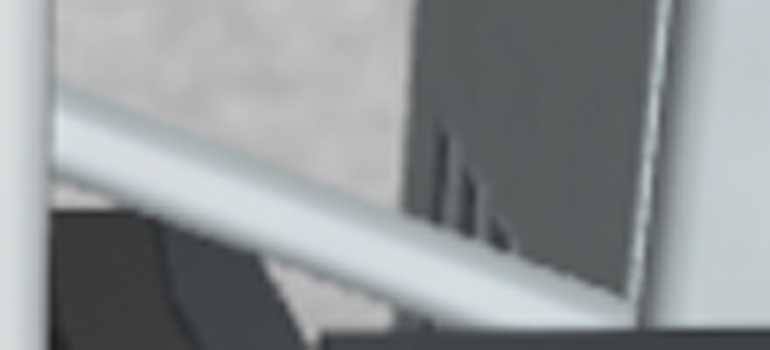

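carry_out(steps=[[0, 0, 0, 0, 0, 0, 0.009], [0, 0, 0, 0, 0, 0, 0.005], [0, 0, 0, 0, 0, 0, 0.004], [0, 0, 0, 0, 0, 0, 0.004], [0, -0.001, 0, 0, 0, 0, 0.004], [0, -0.002, 0, 0, 0, 0, 0.004], [0, -0.003, 0, 0, 0, 0, 0.004], [0, -0.003, 0, 0, 0, 0, 0.004]], newtons=20)

```text
clock: 15.2
ee_pos: [476.0, -101.2, 132.4]
ee_rot: [-1.571, 0.0, 0.152]
contact_force: [-0.8, -3.9, -10.0]
opening: 0.114
```

carry_out(steps=[[0, -0.001, 0, 0, 0, 0, 0.004], [0, -0.002, 0, 0, 0, 0, 0.004], [0, -0.003, 0, 0, 0, 0, 0.004]])

```text
clock: 15.5
ee_pos: [476.2, -101.1, 135.6]
ee_rot: [-1.571, -0.0, 0.152]
contact_force: [-0.6, -4.0, -11.2]
opening: 0.113
```

carry_out(steps=[[0, -0.001, 0, 0, 0, 0, 0.004], [0, -0.002, 0, 0, 0, 0, 0.004]])

```text
clock: 15.7
ee_pos: [476.4, -101.1, 137.7]
ee_rot: [-1.571, -0.0, 0.152]
contact_force: [1.3, -4.1, -11.1]
opening: 0.116
```

Run:
```python
from h import *
d=snap("scene","s9"); s=d['s'];print(C(s['ee_pos']),s['contact_force'])
e=np.load("pics/s4.npy",allow_pickle=True).item()
cv2.imwrite("pics/s9d.png",cv2.resize(np.vstack([e['frame'][85:125,140:290],d['frame'][85:125,140:290]]),None,fx=5,fy=5,interpolation=cv2.INTER_CUBIC))
```

```text
[-163.28758069    9.49673862] [  1.32230756  -4.06988705 -11.12520371]
```

View pics/s9d.png

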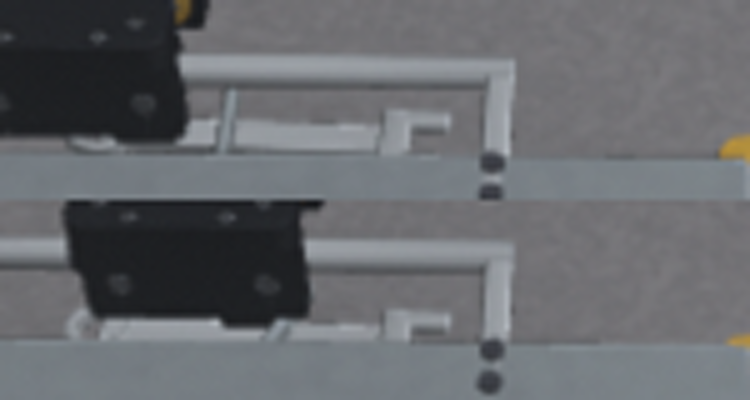

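Run:
```python
import numpy as np
f=np.r_[.0793+np.array([.006,.014]),np.linspace(.112,.94,46)]
x=280*(np.cos(.0793)-np.cos(f));z=280*(np.sin(f)-np.sin(.0793))
P=np.c_[x,z].round(1)
for i in range(0,48,16):
    b=P[i-1] if i else np.zeros(2)
    print("th",f[min(i+15,47)]-.0107);print([[round(a/1000,4),round(-c/1000,4),0,0,0,0,.004] for a,c in P[i:i+16]-b])
print(280*(np.cos(.0793)-np.cos(.9607)),280*(np.sin(.9607)-np.sin(.0793)),P[-1])
```

```text
th 0.3405
[[np.float64(0.0001), np.float64(-0.0017), 0, 0, 0, 0, 0.004], [np.float64(0.0003), np.float64(-0.0039), 0, 0, 0, 0, 0.004], [np.float64(0.0009), np.float64(-0.0091), 0, 0, 0, 0, 0.004], [np.float64(0.0015), np.float64(-0.0142), 0, 0, 0, 0, 0.004], [np.float64(0.0022), np.float64(-0.0193), 0, 0, 0, 0, 0.004], [np.float64(0.003), np.float64(-0.0244), 0, 0, 0, 0, 0.004], [np.float64(0.0039), np.float64(-0.0295), 0, 0, 0, 0, 0.004], [np.float64(0.0049), np.float64(-0.0345), 0, 0, 0, 0, 0.004], [np.float64(0.006), np.float64(-0.0396), 0, 0, 0, 0, 0.004], [np.float64(0.0072), np.float64(-0.0446), 0, 0, 0, 0, 0.004], [np.float64(0.0085), np.float64(-0.0496), 0, 0, 0, 0, 0.004], [np.float64(0.0098), np.float64(-0.0546), 0, 0, 0, 0, 0.004], [np.float64(0.0113), np.float64(-0.0595), 0, 0, 0, 0, 0.004], [np.float64(0.0128), np.float64(-0.0644), 0, 0, 0, 0, 0.004], [np.float64(0.0145), np.float64(-0.0693), 0, 0, 0, 0, 0.004], [np.float64(0.0162), np.float64(-0.0741), 0, 0, 0, 0, 0.004]]
th 0.6348999999999999
[[np.float64(0.0018), np.float64(-0.0049), 0, 0, 0, 0, 0.004], [np.float64(0.
[... 1272 characters left out ...]
4(-0.0236), 0, 0, 0, 0, 0.004], [np.float64(0.0235), np.float64(-0.0273), 0, 0, 0, 0, 0.004], [np.float64(0.0271), np.float64(-0.031), 0, 0, 0, 0, 0.004], [np.float64(0.0308), np.float64(-0.0346), 0, 0, 0, 0, 0.004], [np.float64(0.0346), np.float64(-0.0381), 0, 0, 0, 0, 0.004], [np.float64(0.0384), np.float64(-0.0415), 0, 0, 0, 0, 0.004], [np.float64(0.0423), np.float64(-0.0449), 0, 0, 0, 0, 0.004], [np.float64(0.0463), np.float64(-0.0482), 0, 0, 0, 0, 0.004], [np.float64(0.0503), np.float64(-0.0514), 0, 0, 0, 0, 0.004], [np.float64(0.0543), np.float64(-0.0546), 0, 0, 0, 0, 0.004], [np.float64(0.0585), np.float64(-0.0576), 0, 0, 0, 0, 0.004]]
118.695077440334 207.30525712508955 [114.  203.9]
```

carry_out(steps=[[0.0001, -0.0017, 0, 0, 0, 0, 0.004], [0.0003, -0.0039, 0, 0, 0, 0, 0.004], [0.0009, -0.0091, 0, 0, 0, 0, 0.004], [0.0015, -0.0142, 0, 0, 0, 0, 0.004], [0.0022, -0.0193, 0, 0, 0, 0, 0.004], [0.003, -0.0244, 0, 0, 0, 0, 0.004]])

```text
clock: 16.35
ee_pos: [479.4, -100.7, 162.5]
ee_rot: [-1.571, -0.001, 0.152]
contact_force: [1.7, -2.4, -12.1]
opening: 0.112
```

carry_out(steps=[[0.0009, -0.0051, 0, 0, 0, 0, 0.004], [0.0019, -0.0101, 0, 0, 0, 0, 0.004], [0.003, -0.0152, 0, 0, 0, 0, 0.004], [0.0042, -0.0202, 0, 0, 0, 0, 0.004], [0.0055, -0.0252, 0, 0, 0, 0, 0.004], [0.0068, -0.0302, 0, 0, 0, 0, 0.004], [0.0083, -0.0351, 0, 0, 0, 0, 0.004], [0.0098, -0.04, 0, 0, 0, 0, 0.004], [0.0115, -0.0449, 0, 0, 0, 0, 0.004], [0.0132, -0.0497, 0, 0, 0, 0, 0.004]])

```text
clock: 17.35
ee_pos: [492.8, -98.7, 212.1]
ee_rot: [-1.571, -0.001, 0.152]
contact_force: [5.2, -3.0, -13.3]
opening: 0.109
```

Run:
```python
from h import *
d=snap("scene","s10"); s=d['s'];print(C(s['ee_pos']),s['ee_pos'],s['contact_force'],s['ft_torque'],s['qpos'])
```

```text
[-146.62622484    9.42881081] [492.83667572 -98.681366   212.06665627] [  5.2182098   -2.98180779 -13.34105144] [-0.79355726 -0.76694534 -0.02053375] [-0.16141225  0.3541364   0.33010658  1.98001857 -0.15295022  0.82974165
  0.40553928]
```

View pics/s10.png

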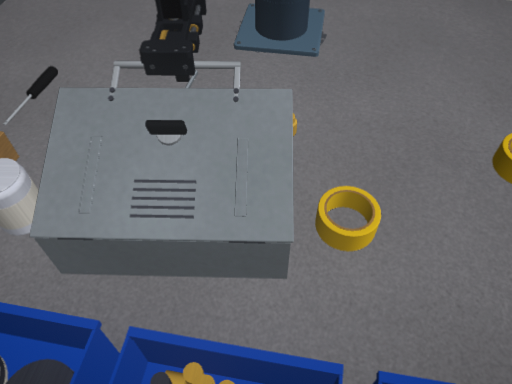

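carry_out(steps=[[0.0022, -0.0049, 0, 0, 0, 0, 0.004], [0.0047, -0.0097, 0, 0, 0, 0, 0.004], [0.007, -0.0144, 0, 0, 0, 0, 0.004], [0.0092, -0.0191, 0, 0, 0, 0, 0.004], [0.0115, -0.0238, 0, 0, 0, 0, 0.004], [0.0137, -0.0284, 0, 0, 0, 0, 0.004], [0.0161, -0.033, 0, 0, 0, 0, 0.004], [0.0185, -0.0376, 0, 0, 0, 0, 0.004]])

```text
clock: 18.2
ee_pos: [510.2, -96.1, 249.4]
ee_rot: [-1.571, 0.001, 0.152]
contact_force: [0.4, -4.9, -11.3]
opening: 0.107
```

Good forces; continue (rest of batch two).

carry_out(steps=[[0.0025, -0.0045, 0, 0, 0, 0, 0.004], [0.0051, -0.0089, 0, 0, 0, 0, 0.004], [0.0077, -0.0133, 0, 0, 0, 0, 0.004], [0.0105, -0.0177, 0, 0, 0, 0, 0.004], [0.0133, -0.022, 0, 0, 0, 0, 0.004], [0.0162, -0.0262, 0, 0, 0, 0, 0.004], [0.0192, -0.0304, 0, 0, 0, 0, 0.004], [0.0223, -0.0346, 0, 0, 0, 0, 0.004]])

```text
clock: 19.0
ee_pos: [533.3, -92.6, 284.0]
ee_rot: [-1.571, -0.001, 0.152]
contact_force: [4.2, -3.8, -16.0]
opening: 0.103
```

Run:
```python
from h import *
d=snap("scene","s11"); s=d['s'];print(C(s['ee_pos']),s['ee_pos'],s['contact_force'],s['ft_torque'],s['qpos'])
d2=snap("wrist","w11")
cv2.imwrite("pics/s11b.png",np.hstack([d['frame'][:,:380],d2['frame'][:,:400]]))
```

```text
[-105.75645453    9.32153269] [533.2514703  -92.59909566 284.03753408] [  4.24866825  -3.77532901 -15.95255937] [-1.13850541 -0.49440556  0.00397869] [-0.18748179  0.32705402  0.34523209  1.81570935 -0.12772376  1.0194006
  0.36013104]
```

View pics/s11b.png

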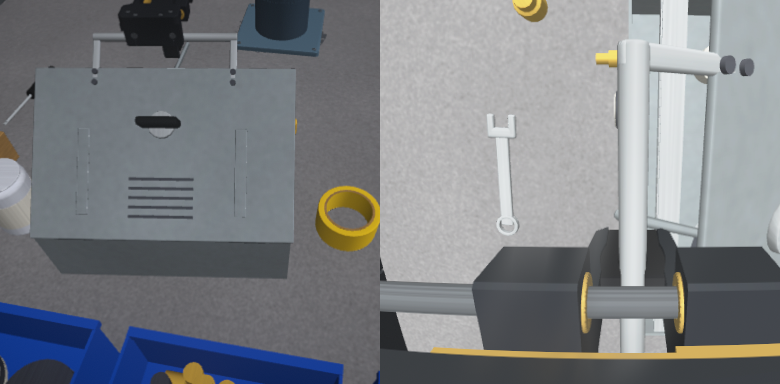

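carry_out(steps=[[0.0041, -0.0034, 0, 0, 0, 0, 0.004], [0.0075, -0.0071, 0, 0, 0, 0, 0.004], [0.0109, -0.011, 0, 0, 0, 0, 0.004], [0.0143, -0.0148, 0, 0, 0, 0, 0.004], [0.0177, -0.0185, 0, 0, 0, 0, 0.004], [0.0213, -0.0223, 0, 0, 0, 0, 0.004], [0.0249, -0.0259, 0, 0, 0, 0, 0.004], [0.0285, -0.0295, 0, 0, 0, 0, 0.004]])

```text
clock: 19.9
ee_pos: [559.9, -88.6, 313.3]
ee_rot: [-1.571, 0.003, 0.152]
contact_force: [-1.7, -4.8, -10.8]
opening: 0.1
```

Run:
```python
from h import *
s=manip.state();print(C(s['ee_pos']),s['ee_pos'],s['contact_force'],s['ft_torque'],s['qpos'])
```

```text
[-78.84519048   9.24436942] [559.86413722 -88.60059012 313.33110392] [ -1.66927764  -4.78058914 -10.77481825] [-1.17923312  0.75541256  0.04032844] [-0.19253641  0.34634068  0.34780637  1.7142682  -0.12917725  1.10620097
  0.34624187]
```

carry_out(steps=[[0.0038, -0.0035, 0, 0, 0, 0, 0.004], [0.0077, -0.0069, 0, 0, 0, 0, 0.004], [0.0115, -0.0103, 0, 0, 0, 0, 0.004], [0.0155, -0.0136, 0, 0, 0, 0, 0.004], [0.0195, -0.0168, 0, 0, 0, 0, 0.004], [0.0235, -0.02, 0, 0, 0, 0, 0.004], [0.0255, -0.0216, 0, 0, 0, 0, 0.004], [0.0275, -0.0232, 0, 0, 0, 0, 0.004]])

```text
clock: 20.7
ee_pos: [586.9, -84.5, 336.4]
ee_rot: [-1.571, 0.003, 0.152]
contact_force: [-3.4, -5.2, -11.6]
opening: 0.101
```

Run:
```python
from h import *
d=snap("scene","s12"); s=d['s'];print(C(s['ee_pos']),s['ee_pos'],s['contact_force'],s['ft_torque'],s['qpos'])
d2=snap("wrist","w12")
cv2.imwrite("pics/s12b.png",np.hstack([d['frame'][:,:380],d2['frame'][:,:400]]))
```

```text
[-51.48095031   9.1581731 ] [586.92592529 -84.54242595 336.36690685] [ -3.44093549  -5.21582067 -11.62716041] [-1.18255343  0.76487617 -0.01119244] [-0.19364892  0.37581188  0.34872305  1.61682455 -0.13547285  1.17584671
  0.3368292 ]
```

View pics/s12b.png

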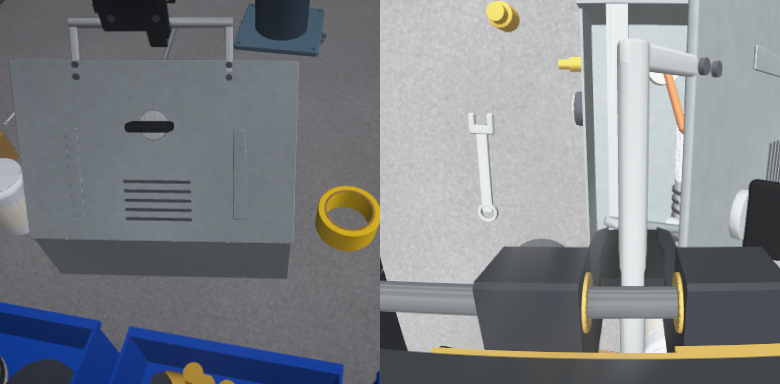

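carry_out(steps=[[0.0017, -0.0012, 0, 0, 0, 0, 0.004], [0.0033, -0.0024, 0, 0, 0, 0, 0.004], [0.005, -0.0036, 0, 0, 0, 0, 0.004], [0.0066, -0.0047, 0, 0, 0, 0, 0.004], [0.0066, -0.0047, 0, 0, 0, 0, 0.004]])

```text
clock: 21.3
ee_pos: [593.6, -83.6, 341.2]
ee_rot: [-1.571, 0.003, 0.152]
contact_force: [-2.1, -4.7, -9.4]
opening: 0.105
```

carry_out(steps=[[0.0017, -0.0012, 0, 0, 0, 0, 0.004], [0.0017, -0.0012, 0, 0, 0, 0, 0.004]])

```text
clock: 21.5
ee_pos: [593.7, -83.5, 341.4]
ee_rot: [-1.57, 0.007, 0.151]
contact_force: [-4.8, -5.1, -12.6]
opening: 0.098
```

carry_out(steps=[[0.0009, -0.0006, 0, 0, 0, 0, 0.004], [0.0009, -0.0006, 0, 0, 0, 0, 0.004]])

```text
clock: 21.7
ee_pos: [593.7, -83.6, 341.4]
ee_rot: [-1.57, 0.009, 0.151]
contact_force: [-8.1, -5.6, -13.0]
opening: 0.101
```

carry_out(steps=[[-0.001, 0.0008, 0, 0, 0, 0, 0.004], [-0.0013, 0.001, 0, 0, 0, 0, 0.008], [-0.0013, 0.001, 0, 0, 0, 0, 0.012], [-0.0013, 0.001, 0, 0, 0, 0, 0.016], [-0.0013, 0.001, 0, 0, 0, 0, 0.018], [-0.0013, 0.001, 0, 0, 0, 0, 0.018]])

```text
clock: 22.3
ee_pos: [596.8, -82.9, 343.5]
ee_rot: [-1.571, -0.003, 0.152]
contact_force: [0.6, -3.7, -0.9]
opening: 0.206
```

Run:
```python
from h import *
d=snap("scene","s13"); s=d['s'];print(C(s['ee_pos']),s['ee_pos'],s['contact_force'],s['opening']*88)
d2=snap("wrist","w13")
cv2.imwrite("pics/s13b.png",np.hstack([d['frame'][:,:380],d2['frame'][:,:400]]))
```

```text
[-41.46852238   9.24625472] [596.80957526 -82.93932437 343.46719058] [ 0.55117994 -3.7221874  -0.85229915] 18.13036130060959
```

View pics/s13b.png

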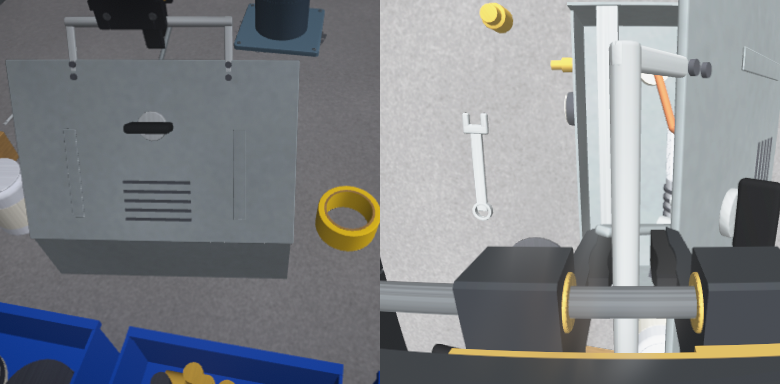

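carry_out(steps=[[0, 0, -0.004, 0, 0, 0, 0.018], [0, 0, -0.009, 0, 0, 0, 0.018], [0, 0, -0.014, 0, 0, 0, 0.018], [0, 0, -0.02, 0, 0, 0, 0.018], [0, 0, -0.026, 0, 0, 0, 0.018], [0, 0, -0.026, 0, 0, 0, 0.018]])

```text
clock: 23.0
ee_pos: [599.7, -109.0, 341.7]
ee_rot: [-1.57, 0.0, 0.151]
contact_force: [0.2, 0.6, 0.9]
opening: 0.205
```

Run:
```python
from h import *
s=manip.state();print(C(s['ee_pos']),s['ee_pos'],s['contact_force'],s['opening']*88)
d2=snap("wrist","w14")
d=np.load("pics/s13.npy",allow_pickle=True).item()
crop(d,"s14c",0,0,310,90,2.5)
for th in (.85,.9,.93,.95):
    f=th+.0107; x=116-280*np.cos(f);z=120+280*np.sin(f)
    print(th,[(proj(d,[*W(x,y),z])*2.5).round(1) for y in (-95,95)])
```

```text
[-42.59292965 -16.92340262] [ 599.66062062 -108.97750397  341.73257952] [0.18223316 0.6135627  0.86104307] 18.061402125067584
0.85 [array([201.9,  64.8]), array([570.4,  63.4])]
0.9 [array([190. ,  60.1]), array([567.9,  58.5])]
0.93 [array([182.7,  57.8]), array([566.4,  56.2])]
0.95 [array([177.6,  56.6]), array([565.3,  54.9])]
```

View pics/s14c.png

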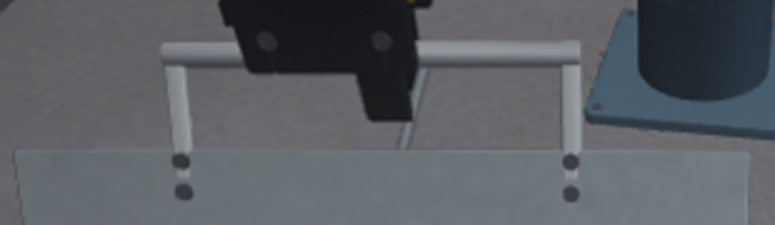

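View pics/w14.png

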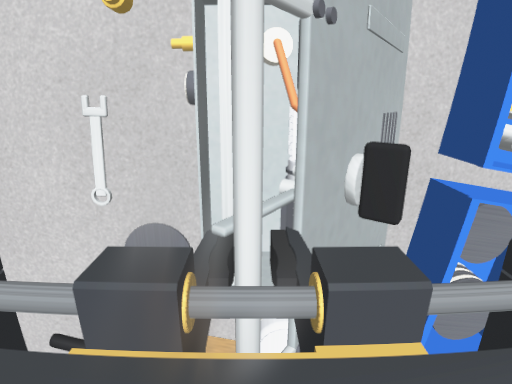

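carry_out(steps=[[0, -0.004, 0, 0, 0, 0, 0.018], [0, -0.01, 0, 0, 0, 0, 0.018], [0, -0.02, 0, 0, 0, 0, 0.018], [0, -0.03, 0, 0, 0, 0, 0.018], [0, -0.045, 0, 0, 0, 0, 0.02], [0, -0.06, 0, 0, 0, 0, 0.02], [0, -0.08, 0, 0, 0, 0, 0.02], [-0.02, -0.09, 0, 0, 0, 0, 0.02], [-0.05, -0.09, 0, 0, 0, 0, 0.02], [-0.09, -0.09, 0, 0, 0, 0, 0.02], [-0.12, -0.09, 0, 0, 0, 0, 0.02], [-0.12, -0.09, 0, 0, 0, 0, 0.02], [-0.12, -0.09, 0, 0, 0, 0, 0.02]])

```text
clock: 24.35
ee_pos: [481.3, -126.7, 433.2]
ee_rot: [-1.571, -0.002, 0.152]
contact_force: [0.3, 0.0, -0.3]
opening: 0.232
```

Run:
```python
from h import *
d=snap("scene","s15"); s=d['s'];print(C(s['ee_pos']),s['ee_pos'],s['contact_force'],s['dq'].round(3))
d2=snap("top","t15")
crop(d,"s15c",0,0,310,90,2.5)
cv2.imwrite("pics/s15b.png",np.hstack([d['frame'][:,:380],d2['frame'][:,90:]]))
```

```text
[-162.2482666   -16.55063316] [ 481.32843983 -126.72669011  433.21283675] [ 0.30351361  0.00670411 -0.32564805] [-0.005  0.036 -0.014 -0.023 -0.005 -0.005 -0.001]
```

View pics/s15b.png

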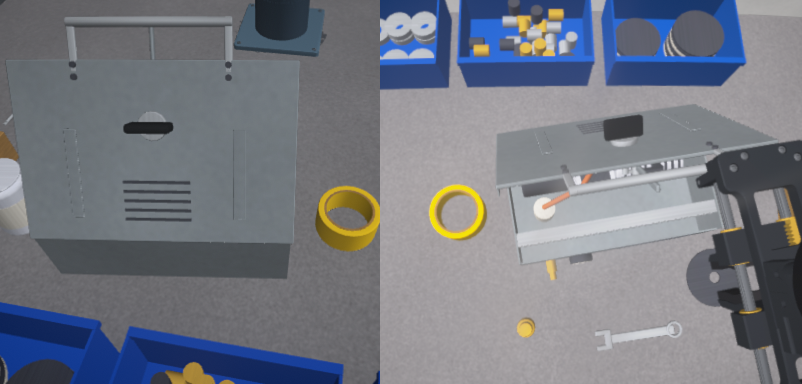

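View pics/s15c.png

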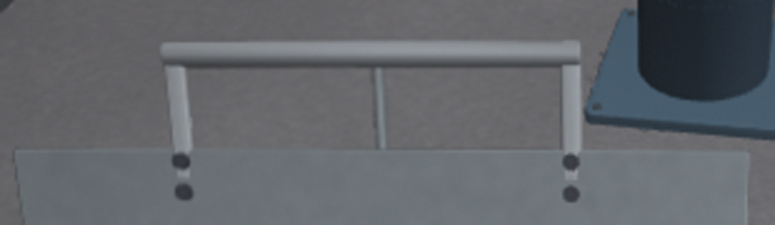

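Run:
```python
from h import *
from scipy.optimize import least_squares
d=np.load("pics/s15.npy",allow_pickle=True).item()
g=lambda x,y:(x/2.5-.3,y/2.5-.3)
obs=[((-121,182.6,126),g(748,150)),((-121,-182.6,126),g(15,150)),((-165,95,123),g(571,53)),((-165,-95,123),g(175,54))]
def f(q):
    th,dx,dy=q;o=[]
    for (x,y,z),u in obs:
        a,b=115-x,z-120
        X=115-(a*np.cos(th)-b*np.sin(th));Z=120+a*np.sin(th)+b*np.cos(th)
        o+=list(proj(d,[*(W(X,y)+[dx,dy]),Z])-u)
    return np.r_[o,(dx)/2,(dy)/2]
r=least_squares(f,[.9,0,0]);print(r.x,r.fun.round(1))
```

```text
[ 0.96579206 -0.61284754  1.20278366] [ 0.5 -0.3 -0.9 -0.1 -1.1  0.1  1.1  0.4 -0.3  0.6]
```

The fit gives about 0.96 rad, which matches the 0.95 stop within measurement error. The arm is clear and the forces read zero, so I'm handing in.

Run:
```python
from rig import manip
print(manip.job_done(), manip.state()['clock'])
```

```text
the job is handed in; nothing more can be done
the job is handed in; nothing more can be done
```

The bonnet is open at its stop, and I handed the job in at about 24.5 s of the 69 s allowed.

- **Wing latch:** I gripped it and turned it to about 1.57–1.59 rad. The torque rose there from about 0.15 to 0.6 N m, which showed it had met its stop.
- **First lift:** I raised the bar about 11 mm (0.04 rad) at 6–7 N and loosened the fingers. The bonnet held by itself.
- **Safety catch:** Sliding the finger along under the bar, I met the blade near mid-width and pushed it to +y. From the pictures it reached about 0.35 rad, with 3–5 N on it.
- **Raising:** With the catch held aside, I regripped the bar and raised the bonnet. The force at the wrist was mostly 10–13 N, with a peak of about 17 N. That peak came from a path about 1 mm too wide, which I corrected. At the top the bonnet stopped moving under light force, so I let go and backed off.

**Last checks:**
- A fit to the final picture gives 0.966 rad against the 0.95 stop, which is within measurement error.
- The bonnet did not move after I let go, and the catch blade is back straight.
- The other objects I could see looked unmoved, and the arm is clear with about 0 N on the tool.

**Disagreements:** The raising force ran a little above the stated 7–10 N, probably from the catch rubbing and the path error. Two ways of estimating the catch angle differed (0.30 and 0.34 rad), so I pushed it 2.5 mm further before lifting.

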